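Roll the empty pill bottle to the day that needs filling

ROBOT

A 6-joint arm with a two-finger parallel gripper is mounted at the origin on the work surface. World frame = base frame: x ahead of the robot, y to its left, z up, the work surface at z = 0. Lengths are in m, angles in rad, forces in N, time in s.
With the tool pointing down it reaches from about 0.15 to 0.775 m from the base axis. Payload 6.1 kg.
Tool frame: the origin (TCP) lies between the finger pads, 19 mm behind the fingertips; this is the grasp point; z points along the fingers, y is the line along which they close (so a half turn about z gives the same grasp; the last joint's range is limited). The gripper opens to 85 mm and grips with 20 to 120 N. Pads are 22 mm wide; open, the fingers measure 114 mm over their backs; the gripper's body (76 mm by 85 mm) begins 54 mm behind the grasp point. The pads swing forward as they close: fully open they stand 13 mm farther back than shut.
Start: joints at [-1.285, 0.126, -0.04, 1.405, 0, 1.571], TCP at [0.148, -0.504, 0.25] pointing down, gripper open.
Joint ranges: [-2.72, 2.72], [-0.95, 1.95], [-1.27, 1.35], [-1.78, 2.02], [-1.46, 1.47], [-3.14, 3.14]. Speed limits (rad/s): [2.39, 2.39, 3.01, 3.14, 3.14, 3.14].

INTERFACE

Orientations are given as a unit quaternion [x, y, z, w].
In Python, from cell import sensors, viewer, manip gives the robot as it stands.
- The arm moves only by the tool apply_moves, never from a script. Its argument "deltas" is text: rows parted by semicolons, each of 5 numbers parted by spaces: the finger opening in m, from 0 to 0.0854, then the shift along the tool's x, y, z in m, then the turn about the tool's z in rad. A call has 1 to 5 rows; each row shifts and turns the commanded pose from where the row before left it, along the tool's axes as they then stand; what a row does not reach is not made up. A row lasts 1/8 s, in which the tool goes at most 62.5 mm and 10.7 degrees, less where a joint would pass 70% of its speed; a pose out of reach is approached as far as the arm can. A call is refused whole if a number of a shift passes 0.0625 or a number of a turn 0.188, either way. A call with a gripper value outside its range is refused whole. The fingers move at their own pace and stop on an object; the grip force is fixed at half the most. Time passes only in rows, so rows that do not move let the fingers close. It gives the time, the measured TCP pose, the force, the opening and the grip force at its end, in the units of the state.
- sensors.read_state(): the state, without advancing time (a new reading comes with each control period).
- viewer.snapshot(name): name is "side" or "top" or "wrist"; returns (picture, depth): 384x512x3 uint8, red, green, blue; 384x512 float32, m along the optical axis (not along the pixel's ray), 0 where there is no reading.
- viewer.camera_params(name): a dict with "fx", "fy", "cx", "cy" (pixels), "pose" (4x4, takes a point from camera to world coordinates). Camera axes: x right, y down, z forward; pixel columns grow to the right and rows downward; lengths in m; the calibration is good to about 2 mm. A picture is of the moment at which its call begins: read the wrist's pose just before it. camera_params takes no time and is no camera call; for the wrist camera it gives the pose at the moment of the call.
- manip.job_done(): hands the job in; it is judged then, once.
The state is a dict: "t": time; "joint_pos": joint angles; "qd": joint speeds; "joint_efforts": joint torques, N m; "tcp_pos": TCP position; "orientation": TCP orientation; "contact_force": force on the tool from outside, world axes, zero at the start; "ft_torque": the same for the moment, N m; "finger_gap": finger opening in m; "grip_force": force on a finger pad.
Only numpy, scipy, OpenCV 4.12 (cv2) and the standard library are available. Lean on these libraries where they do the work, as an engineer would, in place of code of your own. Each camera call takes 0.05 s, during which the arm holds its last target. There are 200 camera calls.

TASK

The empty white pill bottle lies on its side on the desk, past one end of the row of four day boxes. With a fingertip on its top, roll it along the row until it lies at rest in line with the middle of the one day box whose lid stands open, its cap still facing the boxes, and then take your hand away. Push only on its top, never from the side, do not pick it up, and leave everything else where it is.

Things in the scene. Friction and masses are not known exactly. Their poses are not given: they have to be found in the camera images.
- pill_bottle: white pill bottle, lying: cylinder 46 mm across, 85 mm long (ribbed cap as wide as the body), 35 g. Origin on its axis at mid-length, 23 mm above the desk (top line at 46 mm). x along its axis towards the cap, which faces the day boxes; y, z turn as it rolls (z up at the start). Pressed lightly on top it rolls half as far as the fingertip moves; slight rolling resistance stops it
- day_open: the one day box whose lid stands open: translucent box 42 x 36 mm, rim 34 mm above the desk, white lid standing along its far side to 80 mm. Fixed, in any of the organizer's four places. Origin under its centre at desk height; x from the front of the organizer (the bottle's side) to the back, y along the row. Bottle belongs at y = 0, x about -0.11 in this frame
- organizer: rack carrying the four day boxes, fixed: 50 mm deep (x), 160 mm long (y), boxes at y = -57, -19, 19 and 57 mm; closed boxes (white lids) are 37 mm tall. Origin under its centre at desk height, x to its back, y along the row. The bottle starts about 110 mm in front and 140 to 165 mm left or right of its centre
- coaster: blue ceramic coaster, disc 84 mm across and 7 mm thick, lying flat past the other end of the row; origin under its centre
- pen_cup: wooden pen cup 72 mm across, 100 mm tall, pens up to 156 mm; origin under its centre
- mug: white mug 80 mm across, 92 mm tall; origin under its centre
- stapler: black and grey stapler 130 x 34 mm, 55 mm tall; origin under its centre, x along its length
- eraser: rubber eraser 22 x 50 mm, 12 mm tall, lying on the robot's side of the bottle's lane; origin under its centre
- note_block: white paper note block 76 x 76 mm, 30 mm tall, behind the organizer; origin under its centre
- vitamin_jar: amber glass jar with a white lid, standing, 60 mm across, 90 mm tall; origin under its centre

How it is judged:
On the way:
1. the bottle has rolled (not slid) most of half a turn (angle between pill_bottle's own z axis and vertical above 2.2 rad), for 0.02 s.
At the end, for the whole second after the job is handed in: the bottle lies on its side at rest in front of the open day box, its middle within 12 mm of the box's centre line (along the row), its axis within 0.3 rad (17 degrees) of square to the row, and its middle between 55 and 160 mm in front of the box's centre (y of pill_bottle in the frame of day_open between -0.012 and 0.012 m and x of pill_bottle in the frame of day_open between -0.16 and -0.055 m and angle between the x axis of pill_bottle and the x axis of day_open, either way round below 0.3 rad and height (world z) of pill_bottle below 0.028 m and linear speed of pill_bottle below 0.01 m/s and angular speed of pill_bottle below 0.4 rad/s); the robot touches nothing.
It fails at once if the bottle is lifted or stood up (its axis more than 38 mm above the desk) (height (world z) of pill_bottle above 0.038 m).
It fails at once if the bottle is pushed from the side or pinched (touched by the fingers while the TCP is lower than 50 mm above the desk) (contact force between the fingers and pill_bottle above 0.3 N and height (world z) of the grasp point below 0.05 m).
It fails at once if another thing on the desk is displaced by more than 20 mm (distance of any of coaster, pen_cup, mug, stapler, eraser, note_block, vitamin_jar from where it was at the start of the episode above 0.02 m).
It also fails if it takes over 72 s, if anything falls off the work surface, if the arm or the gripper's body presses on something with over 40 N, if the wrist force passes 120 N, or if a joint passes its speed limit or range.

## Working session

There is one attempt and no reset: what is moved stays moved. The work goes in short steps, Python scripts to look and compute and a tool call to move; the robot and the scene stay as the last step left them, time stands still between calls to the robot, and variables do not carry over. Pictures are saved under pics/ and viewed, at most 10 in all, crops included, and the job is handed in when it is done.

Besides the shell and the picture viewer there is one more tool, called after "Request:" as name(argument=value, ...), one argument or row to a line, values as JSON. apply_moves: Moves the arm, as the interface text tells. Its arguments: {"type":"object","properties":{"deltas":{"type":"string"}},"required":["deltas"]}

```bash
mkdir -p pics; cat > h.py <<'E'
import numpy as np, cv2
from cell import sensors, viewer, manip
def snap(n,f=None):
    P=viewer.camera_params(n); im,d=viewer.snapshot(n)
    if f: cv2.imwrite('pics/'+f,im[:,:,::-1])
    return P,im,d
def cloud(P,d):
    v,u=np.mgrid[:d.shape[0],:d.shape[1]]
    c=np.stack([(u-P['cx'])/P['fx']*d,(v-P['cy'])/P['fy']*d,d],-1)
    w=c@P['pose'][:3,:3].T+P['pose'][:3,3]; w[d==0]=np.nan
    return w
E
python3 - <<'E'
from h import *
s=sensors.read_state(); print(s['t'],s['tcp_pos'],s['orientation'],s['finger_gap'])
P,im,d=snap('top','top0.png'); w=cloud(P,d); np.savez('top0.npz',w=w,im=im)
print(P)
for r in range(20,384,40): print(r,[tuple(np.round(w[r,c],3)) for c in range(30,512,120)])
snap('side','side0.png')
E
```

```text
0.0 [ 0.14790547 -0.50332961  0.24922646] [ 9.89807259e-01  1.42411203e-01 -1.19209090e-04 -7.90807700e-04] 0.08511601882393081
{'fx': 410.7702386265569, 'fy': 410.7702386265569, 'cx': 254.05244760088507, 'cy': 197.74823899650178, 'pose': array([[ 0.01369561, -0.9877635 ,  0.15535668,  0.39984727],
       [-0.99984147, -0.01529641, -0.00911322, -0.03293273],
       [ 0.01137811, -0.15520724, -0.98781641,  1.28337911],
       [ 0.        ,  0.        ,  0.        ,  1.        ]])}
20 [(np.float64(1.668), np.float64(1.163), np.float64(-0.759)), (np.float64(1.673), np.float64(0.518), np.float64(-0.746)), (np.float64(1.698), np.float64(-0.125), np.float64(-0.765)), (np.float64(1.699), np.float64(-0.77), np.float64(-0.745)), (np.float64(1.714), np.float64(-1.423), np.float64(-0.747))]
60 [(np.float64(1.434), np.float64(1.136), np.float64(-0.75)), (np.float64(1.451), np.float64(0.509), np.float64(-0.759)), (np.float64(1.461), np.float64(-0.126), np.float64(-0.755)), (np.float64(1.47), np.float64(-0.763), np.float64(-0.748)), (np.float64(1.483), np.float64(-1.405), np.float64(-0.749))]
100 
[... 1718 characters left out ...]
4(-0.457), np.float64(0.021)), (np.float64(0.258), np.float64(-1.13), np.float64(-0.475))]
340 [(np.float64(0.162), np.float64(0.618), np.float64(-0.001)), (np.float64(0.165), np.float64(0.262), np.float64(-0.004)), (np.float64(0.17), np.float64(-0.099), np.float64(-0.003)), (np.float64(0.178), np.float64(-0.453), np.float64(0.021)), (np.float64(0.089), np.float64(-1.143), np.float64(-0.519))]
380 [(np.float64(0.048), np.float64(0.609), np.float64(-0.006)), (np.float64(0.053), np.float64(0.254), np.float64(0.0)), (np.float64(0.058), np.float64(-0.099), np.float64(0.005)), (np.float64(0.06), np.float64(-0.456), np.float64(-0.001)), (np.float64(-0.079), np.float64(-1.149), np.float64(-0.549))]
```

View pics/top0.png

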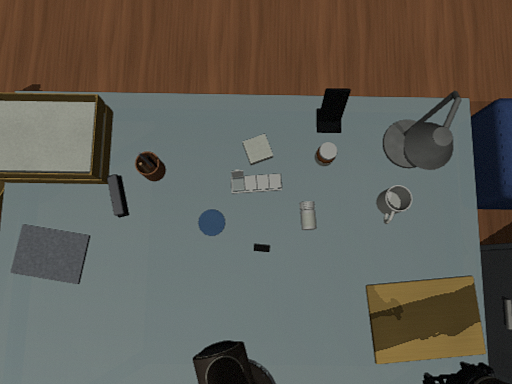

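View pics/side0.png

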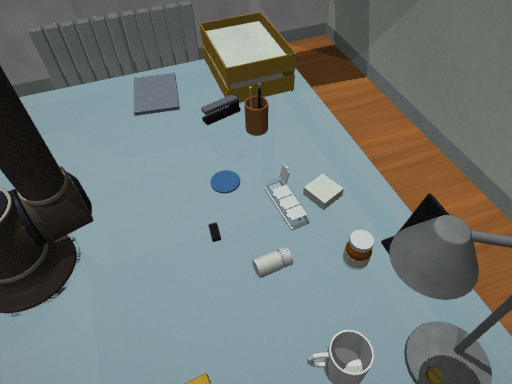

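The top view shows the organizer at about (231–282, 172–193), with the open lid standing at its left end (238,174). The bottle lies at (307,214) with its cap up, towards the row. The eraser is at (262,248) and the coaster at (211,222). The side view agrees: the open box is the one farthest from the bottle.

```bash
cat > m.py <<'E'
from h import *
def rays(P,uv,z):
    uv=np.asarray(uv,float).reshape(-1,2)
    c=np.stack([(uv[:,0]-P['cx'])/P['fx'],(uv[:,1]-P['cy'])/P['fy'],np.ones(len(uv))],-1)@P['pose'][:3,:3].T
    o=P['pose'][:3,3]; return o+c*((z-o[2])/c[:,2])[:,None]
def bright(im,roi,t=None):
    x0,y0,x1,y1=roi; hsv=cv2.cvtColor(im,cv2.COLOR_RGB2HSV)
    m=np.zeros(im.shape[:2],np.uint8); m[y0:y1,x0:x1]=((hsv[y0:y1,x0:x1,1]<38)&(hsv[y0:y1,x0:x1,2]>70))*255
    c=max(cv2.findContours(m,cv2.RETR_EXTERNAL,cv2.CHAIN_APPROX_NONE)[0],key=cv2.contourArea)
    return m,c
E
python3 - <<'E'
from m import *
P=viewer.camera_params('top'); z=np.load('top0.npz'); im,w=z['im'],z['w']
for n,roi,zz in (('bottle',(290,192,325,238),.023),('org',(224,165,290,198),.037)):
    m,c=bright(im,roi); 
    q=rays(P,c.reshape(-1,2),zz)[:,:2]
    r=cv2.minAreaRect(q.astype(np.float32)); print(n,cv2.contourArea(c),cv2.boundingRect(c),r, np.round(cv2.boxPoints(r),4).tolist())
    pts=w[m>0]; print(' z max/med',np.nanpercentile(pts[:,2],[50,90,99]),np.nanmedian(pts,0))
# height-based masks
for n,roi,lo in (('bottle',(290,192,325,238),.02),('org',(224,165,290,198),.018),('lid',(224,165,290,198),.055)):
    x0,y0,x1,y1=roi; p=w[y0:y1,x0:x1].reshape(-1,3); p=p[p[:,2]>lo]
    r=cv2.minAreaRect(p[:,:2].astype(np.float32)); print(n,len(p),p.mean(0),r)
crop=im[155:260,195:330]; cv2.imwrite('pics/c0.png',cv2.resize(crop[:,:,::-1],None,fx=5.5,fy=5.5,interpolation=cv2.INTER_CUBIC))
E
```

```text
bottle 1530.0 (290, 192, 35, 46) ((0.5488351583480835, -0.2094080150127411), (0.14151304960250854, 0.10615265369415283), 0.005741283297538757) [[0.4781000018119812, -0.15629999339580536], [0.4781000018119812, -0.26249998807907104], [0.6195999979972839, -0.26249998807907104], [0.6195999979972839, -0.15629999339580536]]
 z max/med [0.0013576  0.04363938 0.04810756] [ 0.54858254 -0.20854662  0.0013576 ]
org 2080.0 (224, 165, 66, 33) ((0.6486658453941345, -0.051554322242736816), (0.10088896006345749, 0.20223358273506165), 0.9410966038703918) [[0.5965999960899353, 0.048700001090765], [0.5999000072479248, -0.1535000056028366], [0.7008000016212463, -0.1518000066280365], [0.6973999738693237, 0.05040000006556511]]
 z max/med [0.00274083 0.03828915 0.07339157] [ 0.65153356 -0.05085197  0.00274083]
bottle 415 [ 0.54483928 -0.20953072  0.0408804 ] ((0.5464773178100586, -0.21139734983444214), (0.08569905906915665, 0.04518379271030426), 5.153547286987305)
org 660 [ 0.64909654 -0.05522125  0.03882214] ((0.6478185653686523, -0.05172891914844513), (0.15343759953975677, 0.05650022625923157), 89.70308685302734)
lid 48 [0.67023352 0.00643622 0.07030674] ((0.6712671518325806, 0.007166866213083267), (0.010398631915450096, 0.033992987126111984), 4.875634670257568)
```

View pics/c0.png

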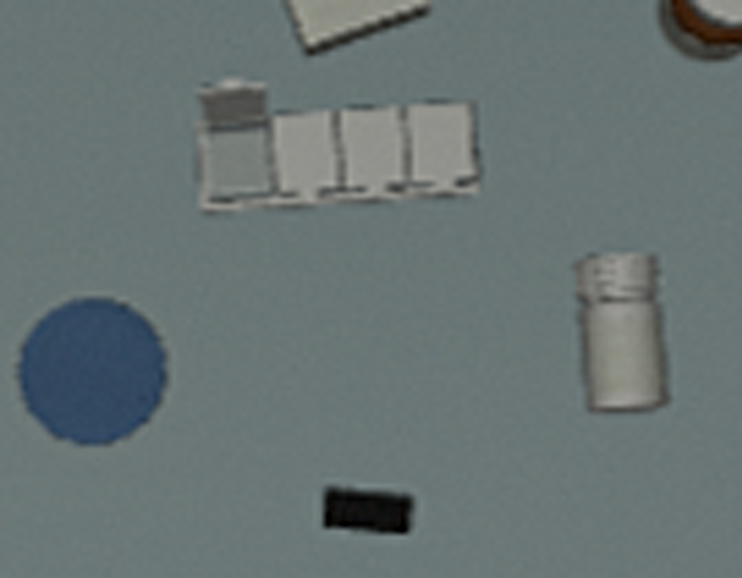

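The crop confirms that the leftmost box is the open one: its seam to the closed boxes is at crop (272,115–192), and the lids' right edge is at (475,103–183). The bottle axis runs from (617,255) to (627,408).

```bash
python3 - <<'E'
from m import *
P=viewer.camera_params('top')
f=lambda p: np.array(p,float)/5.5+[195,155]-[.4,.4]
g=lambda p,z: rays(P,[f(p)],z)[0,:2]
sb,sf=g((272,115),.037),g((273,192),.037); rb,rf=g((472,103),.037),g((478,183),.037)
fl,fr=g((203,210),.008),g((478,190),.008)
print('seam',sb,sf,'right',rb,rf,'len',np.linalg.norm(sb-rb),np.linalg.norm(sf-rf),'depth',np.linalg.norm(sb-sf)); print('front',fl,fr,np.linalg.norm(fl-fr))
d=[(a-b)/np.linalg.norm(a-b) for a,b in((sb,rb),(sf,rf),(fl,fr))]; print('row dirs deg from +y',[np.degrees(np.arctan2(-v[0],v[1])) for v in d])
y=sum(d)/3; y/=np.linalg.norm(y); x=np.array([y[1],-y[0]])
C=(sb+sf)/2+19*.001*y; C2=(rb+rf)/2+.132*y; print('open centre',C,C2)
t,b=g((617,255),.036),g((627,408),.036); print('bottle',t,b,np.linalg.norm(t-b),(t+b)/2,'axis deg',np.degrees(np.arctan2((t-b)[1],(t-b)[0])),'row x deg',np.degrees(np.arctan2(x[1],x[0])))
m=np.array([.5455,-.2105]); print('bottle in box',(m-C)@x,(m-C)@y)
E
```

```text
seam [ 0.66510581 -0.01251304] [ 0.62109053 -0.0138423 ] right [ 0.67383525 -0.12518797] [ 0.62802465 -0.12872741] len 0.11301257348200604 0.1150941803575808 depth 0.04403535089659246
front [0.61515138 0.02646092] [ 0.62925209 -0.13096983] 0.15806097611759254
row dirs deg from +y [np.float64(4.430112064573694), np.float64(3.4540115104652513), np.float64(5.118193416662121)]
open centre [0.6416623  0.00576799] [0.6409544  0.00466483]
bottle [ 0.58852943 -0.20670662] [ 0.50302166 -0.21171123] 0.0856541037911152 [ 0.54577555 -0.20920892] axis deg 3.349591971927049 row x deg 4.33410902762632
bottle in box -0.11223118583119374 -0.20838232523075373
```

Request:
apply_moves(
  deltas="0 0 0 0 0.1; 0 0 0 0 0.1; 0 0 0 0 0.1; 0 0 0 0 0; 0 0 0 0 0",
)

```text
t: 0.72
tcp_pos: [0.148, -0.5036, 0.2498]
orientation: [1.0, -0.006, -0.0, -0.0]
contact_force: [0.3, -0.3, 0.3]
finger_gap: 0.0002
grip_force: 0.0
```

The sizes check out: lid row 114 mm, rack front 158 mm, bottle 85.7 mm. The open box centre is (0.641, 0.005), and the bottle is 208 mm off it along the row, with y increasing towards it. I'll move above the bottle with the fingers shut.

Request:
apply_moves(
  deltas="0 0 0 0 -0.077; 0 0.0416 -0.0256 0 0; 0 0.0416 -0.0256 0 0; 0 0.0416 -0.0256 0 0; 0 0.0416 -0.0256 0 0",
)

```text
t: 1.35
tcp_pos: [0.3087, -0.3901, 0.2501]
orientation: [0.999, 0.032, 0.0, 0.0]
contact_force: [0.5, -1.1, -0.0]
finger_gap: 0.0003
grip_force: 0.0
```

Request:
apply_moves(
  deltas="0 0.0416 -0.0256 0 0; 0 0.0416 -0.0256 0 0; 0 0.0416 -0.0256 0 0; 0 0.0416 -0.0256 0 0; 0 0.0416 -0.0256 0 0",
)

```text
t: 1.98
tcp_pos: [0.5084, -0.2491, 0.25]
orientation: [0.999, 0.032, 0.0, 0.0]
contact_force: [0.6, -1.0, -0.4]
finger_gap: 0.0
grip_force: 0.0
```

Request:
apply_moves(
  deltas="0 0.0416 -0.0256 0 0; 0 0 0 0.05 0; 0 0 0 0.05 0; 0 0 0 0.05 0; 0 0 0 0 0",
)

```text
t: 2.6
tcp_pos: [0.5443, -0.2208, 0.096]
orientation: [0.999, 0.032, -0.004, -0.002]
contact_force: [0.1, 0.0, 1.0]
finger_gap: -0.0002
grip_force: 0.0
```

Request:
apply_moves(
  deltas="0 0 0 0.02 0; 0 0 0 0.01 0; 0 0 0 0.002 0; 0 0 0 0 0; 0 0 0 0 0",
)

```text
t: 3.22
tcp_pos: [0.5476, -0.2223, 0.0689]
orientation: [1.0, 0.031, 0.001, 0.0]
contact_force: [-0.9, 0.7, -0.5]
finger_gap: 0.0001
grip_force: 0.0
```

Request:
apply_moves(
  deltas="0 0 0 0.002 0; 0 0 0 0.001 0; 0 0 0 0 0; 0 0 0 0 0",
)

```text
t: 3.72
tcp_pos: [0.5471, -0.2221, 0.0649]
orientation: [1.0, 0.031, -0.0, -0.0]
contact_force: [0.2, 0.2, 0.3]
finger_gap: 0.0001
grip_force: 0.0
```

Request:
apply_moves(
  deltas="0 0 0 0.001 0; 0 0 0 0 0",
)

```text
t: 3.98
tcp_pos: [0.5471, -0.2221, 0.0639]
orientation: [1.0, 0.031, -0.0, -0.0]
contact_force: [-0.3, 0.3, -0.1]
finger_gap: 0.0002
grip_force: 0.0
```

Request:
apply_moves(
  deltas="0 0 0 0.001 0; 0 0 0 0 0",
)

```text
t: 4.22
tcp_pos: [0.5472, -0.2223, 0.0632]
orientation: [1.0, 0.031, 0.0, 0.0]
contact_force: [-0.1, 0.5, 1.5]
finger_gap: -0.0003
grip_force: 0.9
```

```bash
python3 - <<'E'
from h import *
snap('wrist','w1.png')
s=sensors.read_state(); print(s['tcp_pos'],s['contact_force'])
E
```

```text
[ 0.5472174  -0.22223907  0.06323956] [-0.31571491 -0.35759062  1.7312179 ]
```

View pics/w1.png

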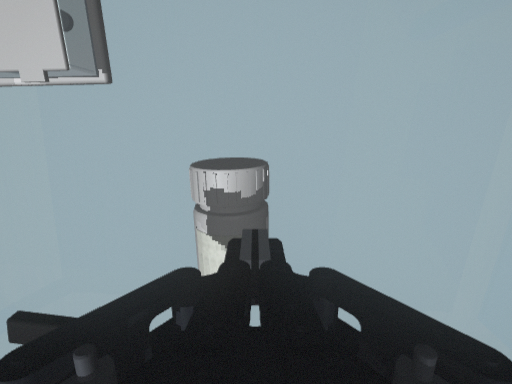

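The wrist view shows the fingertip pair at about (255,240), on top of the bottle (axis at u≈232) just behind its top line, pressing at 1.7 N. I'll make the first stroke.

Request:
apply_moves(
  deltas="0 0 -0.005 0.0003 0; 0 0 -0.01 0 0; 0 0 -0.01 0 0; 0 0 -0.01 0 0; 0 0 -0.005 -0.015 0",
)

```text
t: 4.9
tcp_pos: [0.5438, -0.1813, 0.0774]
orientation: [1.0, 0.032, -0.001, -0.0]
contact_force: [-0.1, -0.5, -0.9]
finger_gap: -0.0
grip_force: 0.0
```

```bash
cat > b.py <<'E'
from m import *
import sys
C=np.array([.6413,.0052]); a=np.radians(4.33); X=np.array([np.cos(a),np.sin(a)]); Y=np.array([-X[1],X[0]])
def bottle(cam='top'):
    P,im,d=snap(cam); w=cloud(P,d)
    # column footprint near the lane, heights 30..49 mm, white
    q=w[...,:2]-C; lx,ly=q@X,q@Y
    hsv=cv2.cvtColor(im,cv2.COLOR_RGB2HSV)
    m=(lx>-.175)&(lx<-.05)&(ly>-.30)&(ly<.06)&(w[...,2]>.018)&(w[...,2]<.056)&(hsv[...,1]<38)&(hsv[...,2]>60)
    m=m.astype(np.uint8)*255
    n,l,st,_=cv2.connectedComponentsWithStats(m); k=1+np.argmax(st[1:,4])
    p=w[l==k][:,:2].astype(np.float32); r=cv2.minAreaRect(p)
    return len(p),p.mean(0),r
if __name__=='__main__':
    for i in range(2):
        s=sensors.read_state(); n,mu,r=bottle(); c=np.array(r[0])
        print(round(s['t'],2),n,'mean',mu.round(4),'rect',np.round(r[0],4),np.round(r[1],4),round(r[2],1),'local',np.round([(c-C)@X,(c-C)@Y,(mu-C)@Y],4),'tcp',s['tcp_pos'].round(4),s['contact_force'].round(1))
E
python3 b.py
```

```text
4.9 5 mean [ 0.5788 -0.1656] rect [ 0.5781 -0.166 ] [0.0019 0.0092] 89.7 local [-0.0759 -0.166  -0.1656] tcp [ 0.5438 -0.1813  0.0774] [-0.1 -0.5 -0.9]
4.95 3 mean [ 0.5793 -0.1649] rect [ 0.5793 -0.1649] [0.0061 0.    ] 0.7 local [-0.0747 -0.165  -0.165 ] tcp [ 0.5452 -0.1814  0.08  ] [-0.8 -0.1  2.2]
```

```bash
cat > c.py <<'E'
from b import *
def cap(cam):
    P,im,d=snap(cam); w=cloud(P,d); q=w[...,:2]-C; lx,ly=q@X,q@Y
    hsv=cv2.cvtColor(im,cv2.COLOR_RGB2HSV)
    lo=-.095 if cam=='wrist' else -.17
    m=((lx>lo)&(lx<-.05)&(ly>-.28)&(ly<.06)&(w[...,2]>.012)&(w[...,2]<.056)&(hsv[...,1]<60)&(hsv[...,2]>60)).astype(np.uint8)
    n,l,st,_=cv2.connectedComponentsWithStats(m); k=1+np.argmax(st[1:,4]); p=w[l==k]; py=(p[:,:2]-C)@Y; px=(p[:,:2]-C)@X
    # axis y from circle fit x-section: (y-y0)^2+(z-.023)^2=.023^2 -> use top: points high up
    t=p[:,2]>np.percentile(p[:,2],70)
    A=np.c_[2*py,2*p[:,2],np.ones(len(py))]; s=np.linalg.lstsq(A,py**2+p[:,2]**2,rcond=None)[0]
    return len(p),np.round([np.median(py[t]),s[0],s[1],*np.percentile(py,[1,99]),*np.percentile(px,[1,99]),p[:,2].max()],4)
if __name__=='__main__':
    for c in ('wrist','side'): print(c,cap(c))
    s=sensors.read_state(); print(s['t'],s['tcp_pos'].round(4),'tcp local',((s['tcp_pos'][:2]-C)@Y).round(4),((s['tcp_pos'][:2]-C)@X).round(4))
E
python3 c.py; python3 c.py
```

```text
wrist (3517, array([-0.1824, -0.1824,  0.0285, -0.2043, -0.1606, -0.0946, -0.0679,
        0.0477]))
side (648, array([-0.183 , -0.1826,  0.0273, -0.2036, -0.163 , -0.1558, -0.0726,
        0.0497]))
5.1 [ 0.545  -0.1822  0.078 ] tcp local -0.1796 -0.1101
wrist (3599, array([-0.1816, -0.182 ,  0.0285, -0.204 , -0.1601, -0.0947, -0.0679,
        0.0478]))
side (633, array([-0.1834, -0.1824,  0.027 , -0.2032, -0.1632, -0.1558, -0.0723,
        0.0488]))
5.2 [ 0.5445 -0.1823  0.0772] tcp local -0.1796 -0.1107
```

The wrist and side views agree: the bottle rests at local y = −0.182 after 26 mm of roll. Next stroke is a little faster.

Request:
apply_moves(
  deltas="0 0 0.014 0 0; 0 0 0 0.013 0; 0 0 0 0.002 0; 0 0 0 0 0; 0 0 -0.01 0 0",
)

```text
t: 5.82
tcp_pos: [0.5455, -0.1879, 0.0641]
orientation: [1.0, 0.03, 0.001, 0.001]
contact_force: [-5.0, -2.0, 18.1]
finger_gap: 0.0003
grip_force: 9.0
```

Request:
apply_moves(
  deltas="0 0 -0.018 0 0; 0 0 -0.018 0 0; 0 0 -0.008 -0.015 0; 0 0 0 0 0; 0 0 0 0 0",
)

```text
t: 6.45
tcp_pos: [0.5421, -0.1426, 0.0773]
orientation: [1.0, 0.031, -0.0, 0.0]
contact_force: [-0.4, -1.4, 0.7]
finger_gap: 0.0002
grip_force: 0.0
```

```bash
python3 c.py; python3 c.py
```

```text
wrist (3597, array([-0.1445, -0.1443,  0.0284, -0.1662, -0.1222, -0.0947, -0.0682,
        0.0477]))
side (640, array([-0.1441, -0.1443,  0.027 , -0.1656, -0.1259, -0.1561, -0.072 ,
        0.0502]))
6.55 [ 0.5419 -0.1426  0.077 ] tcp local -0.1399 -0.1103
wrist (3622, array([-0.1435, -0.1435,  0.0282, -0.1654, -0.1214, -0.0947, -0.0682,
        0.0478]))
side (636, array([-0.1444, -0.1442,  0.0272, -0.1649, -0.1258, -0.1563, -0.0722,
        0.0491]))
6.65 [ 0.5419 -0.1426  0.0771] tcp local -0.1398 -0.1103
```

Request:
apply_moves(
  deltas="0 0 0.017 0 0; 0 0 0 0.013 0; 0 0 0 0.0015 0; 0 0 0 0 0; 0 0 -0.01 0 0",
)

```text
t: 7.28
tcp_pos: [0.5429, -0.1501, 0.064]
orientation: [1.0, 0.031, 0.001, 0.001]
contact_force: [-3.0, -2.3, 13.8]
finger_gap: 0.0
grip_force: 6.9
```

Request:
apply_moves(
  deltas="0 0 -0.018 0 0; 0 0 -0.018 0 0; 0 0 -0.008 -0.0145 0; 0 0 0 0 0; 0 0 0 0 0",
)

```text
t: 7.9
tcp_pos: [0.5398, -0.1056, 0.0775]
orientation: [1.0, 0.031, -0.0, 0.0]
contact_force: [0.5, 0.8, -0.7]
finger_gap: 0.0002
grip_force: 0.0
```

```bash
python3 c.py; python3 c.py
```

```text
wrist (3530, array([-0.1056, -0.1054,  0.0286, -0.1273, -0.0837, -0.0947, -0.0685,
        0.0476]))
side (620, array([-0.1056, -0.1059,  0.0271, -0.1271, -0.087 , -0.1566, -0.0732,
        0.0492]))
8.0 [ 0.5395 -0.1057  0.0772] tcp local -0.1029 -0.1098
wrist (3568, array([-0.1047, -0.1046,  0.0284, -0.1267, -0.0827, -0.0947, -0.0685,
        0.0475]))
side (615, array([-0.1049, -0.1053,  0.0271, -0.1264, -0.0861, -0.1565, -0.0732,
        0.0504]))
8.1 [ 0.5396 -0.1056  0.0772] tcp local -0.1028 -0.1098
```

Request:
apply_moves(
  deltas="0 0 0.015 0 0; 0 0 0 0.013 0; 0 0 0 0.0015 0; 0 0 0 0 0; 0 0 -0.01 0 0",
)

```text
t: 8.72
tcp_pos: [0.5405, -0.1111, 0.064]
orientation: [1.0, 0.031, 0.001, 0.001]
contact_force: [-3.2, -1.5, 13.9]
finger_gap: -0.0002
grip_force: 7.1
```

Request:
apply_moves(
  deltas="0 0 -0.018 0 0; 0 0 -0.018 0 0; 0 0 -0.008 -0.0145 0; 0 0 0 0 0; 0 0 0 0 0",
)

```text
t: 9.35
tcp_pos: [0.5374, -0.0666, 0.0774]
orientation: [1.0, 0.031, -0.0, 0.0]
contact_force: [-0.3, 0.3, -0.2]
finger_gap: -0.0002
grip_force: 0.0
```

```bash
python3 c.py; python3 c.py
```

```text
wrist (3490, array([-0.0673, -0.0672,  0.0287, -0.089 , -0.0452, -0.0948, -0.0688,
        0.048 ]))
side (610, array([-0.0664, -0.0675,  0.0273, -0.0884, -0.049 , -0.157 , -0.0726,
        0.0494]))
9.45 [ 0.5371 -0.0668  0.0772] tcp local -0.0639 -0.1093
wrist (3505, array([-0.0668, -0.0666,  0.0287, -0.0884, -0.0446, -0.0948, -0.0689,
        0.0476]))
side (610, array([-0.0667, -0.0673,  0.0273, -0.0881, -0.049 , -0.1569, -0.073 ,
        0.0498]))
9.55 [ 0.5371 -0.0668  0.0772] tcp local -0.0639 -0.1093
```

Request:
apply_moves(
  deltas="0 0 0.016 0 0; 0 0 0 0.013 0; 0 0 0 0.0015 0; 0 0 0 0 0; 0 0 -0.01 0 0",
)

```text
t: 10.18
tcp_pos: [0.5381, -0.0731, 0.064]
orientation: [1.0, 0.031, 0.001, 0.001]
contact_force: [-3.1, -1.5, 14.8]
finger_gap: 0.0002
grip_force: 7.3
```

Request:
apply_moves(
  deltas="0 0 -0.018 0 0; 0 0 -0.018 0 0; 0 0 -0.008 -0.0145 0; 0 0 0 0 0; 0 0 0 0 0",
)

```text
t: 10.8
tcp_pos: [0.535, -0.0287, 0.0774]
orientation: [1.0, 0.031, -0.0, 0.0]
contact_force: [-0.1, -0.3, 0.4]
finger_gap: 0.0002
grip_force: 0.0
```

```bash
python3 c.py; python3 c.py
```

```text
wrist (3430, array([-0.03  , -0.0299,  0.0287, -0.0517, -0.0078, -0.0949, -0.0692,
        0.0478]))
side (588, array([-0.0288, -0.0302,  0.0269, -0.0514, -0.0131, -0.1572, -0.0738,
        0.0485]))
10.9 [ 0.5347 -0.0289  0.0772] tcp local -0.0259 -0.1088
wrist (3439, array([-0.0295, -0.0295,  0.0286, -0.0513, -0.0073, -0.0949, -0.0692,
        0.0476]))
side (586, array([-0.0293, -0.0301,  0.0269, -0.0514, -0.0122, -0.1572, -0.0732,
        0.0498]))
11.0 [ 0.5347 -0.0288  0.0772] tcp local -0.0259 -0.1088
```

Request:
apply_moves(
  deltas="0 0 0.016 0 0; 0 0 0 0.013 0; 0 0 0 0.0015 0; 0 0 0 0 0; 0 0 -0.006 0 0",
)

```text
t: 11.62
tcp_pos: [0.5362, -0.0392, 0.0639]
orientation: [1.0, 0.031, 0.001, 0.001]
contact_force: [-3.3, -1.2, 13.0]
finger_gap: -0.0004
grip_force: 6.3
```

Request:
apply_moves(
  deltas="0 0 -0.011 0 0; 0 0 -0.011 0 0; 0 0 -0.011 0 0; 0 0 -0.006 -0.0145 0; 0 0 0 0 0",
)

```text
t: 12.25
tcp_pos: [0.5338, 0.0007, 0.0785]
orientation: [0.999, 0.032, 0.001, 0.0]
contact_force: [0.3, 1.1, 0.6]
finger_gap: 0.0
grip_force: 0.0
```

```bash
python3 c.py; python3 c.py
```

```text
wrist (3341, array([-0.0045, -0.0042,  0.0288, -0.0259,  0.0179, -0.0949, -0.0694,
        0.0476]))
side (582, array([-0.004 , -0.0048,  0.0268, -0.0261,  0.0145, -0.1576, -0.0739,
        0.0497]))
12.35 [5.331e-01 3.000e-04 7.740e-02] tcp local 0.0033 -0.1082
wrist (3395, array([-0.0043, -0.0042,  0.0286, -0.026 ,  0.018 , -0.0948, -0.0694,
        0.0477]))
side (583, array([-0.0044, -0.0048,  0.0267, -0.0265,  0.0144, -0.1574, -0.0739,
        0.0491]))
12.45 [5.328e-01 2.000e-04 7.710e-02] tcp local 0.0032 -0.1085
```

The bottle is at about −4.5 mm. I'll lift clear, back the arm away and verify.

Request:
apply_moves(
  deltas="0 0 0 -0.05 0; 0 0 0 -0.05 0; 0 0 0.05 -0.02 0; 0 0 0.055 0 0; 0 0 0.055 0 0",
)

```text
t: 13.08
tcp_pos: [0.5432, -0.1609, 0.1977]
orientation: [1.0, 0.032, 0.0, 0.0]
contact_force: [0.8, -0.2, -0.2]
finger_gap: 0.0002
grip_force: 0.0
```

Request:
apply_moves(
  deltas="0 0 0.055 0 0; 0 0 0.055 0 0; 0 -0.05 0.02 0 0; 0 -0.05 0 0 0; 0 0 0 0 0",
)

```text
t: 13.7
tcp_pos: [0.4484, -0.2958, 0.1972]
orientation: [1.0, 0.03, -0.001, -0.0]
contact_force: [1.1, -0.4, 0.2]
finger_gap: -0.0002
grip_force: 0.0
```

```bash
python3 b.py; python3 - <<'E'
from m import *
P,im,d=snap('top'); cv2.imwrite('pics/c1.png',cv2.resize(im[155:260,195:330,::-1],None,fx=5.5,fy=5.5,interpolation=cv2.INTER_CUBIC))
E
```

```text
13.7 399 mean [ 0.5278 -0.0107] rect [ 0.528  -0.0114] [0.0838 0.0463] 4.0 local [-0.1143 -0.008  -0.0073] tcp [ 0.4484 -0.2958  0.1972] [ 1.1 -0.4  0.2]
13.75 397 mean [ 0.5281 -0.0108] rect [ 0.5286 -0.0114] [0.0848 0.0462] 4.0 local [-0.1136 -0.008  -0.0074] tcp [ 0.4502 -0.2958  0.1975] [0.7 0.7 0.9]
```

View pics/c1.png

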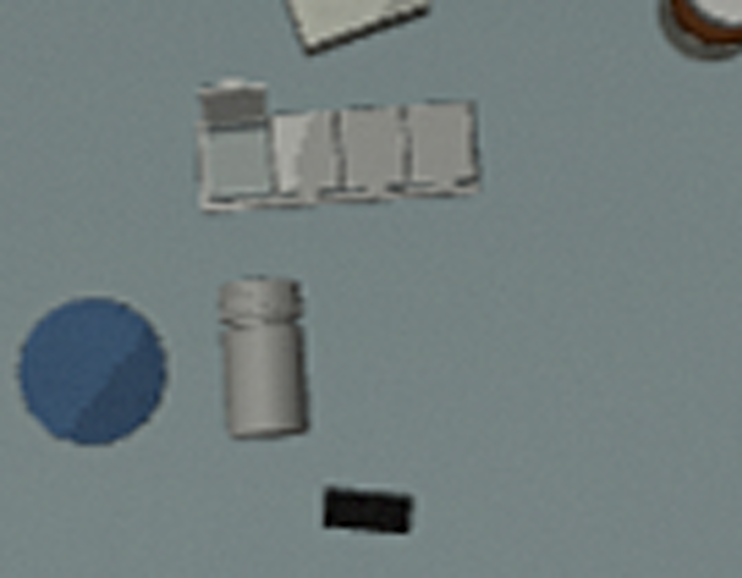

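The crop shows the bottle axis at about u=264, against about u=249 for the box's centre line at that row. That puts it 5–8 mm short: inside tolerance, but with little margin. I'll give it one short slow nudge.

Request:
apply_moves(
  deltas="0 0.05 -0.02 0 0; 0 0.05 0 0 0; 0 0 -0.055 0 0; 0 0 -0.055 0 0; 0 0 -0.055 0 0",
)

```text
t: 14.48
tcp_pos: [0.5409, -0.102, 0.197]
orientation: [0.999, 0.032, -0.0, -0.0]
contact_force: [0.5, -0.1, 0.3]
finger_gap: 0.0001
grip_force: 0.0
```

Request:
apply_moves(
  deltas="0 0 -0.055 0 0; 0 0 -0.042 0 0; 0 0 0 0.05 0; 0 0 0 0.05 0; 0 0 0 0.02 0",
)

```text
t: 15.1
tcp_pos: [0.5327, -0.0062, 0.0743]
orientation: [0.999, 0.033, -0.002, -0.0]
contact_force: [-1.0, -0.1, 0.6]
finger_gap: 0.0001
grip_force: 0.0
```

Request:
apply_moves(
  deltas="0 0 0 0.01 0; 0 0 0 0.003 0; 0 0 0 0.001 0; 0 0 0 0 0; 0 0 0 0 0",
)

```text
t: 15.72
tcp_pos: [0.5345, -0.0076, 0.0647]
orientation: [1.0, 0.031, 0.001, 0.0]
contact_force: [-0.4, 0.6, 4.1]
finger_gap: -0.0001
grip_force: 2.0
```

```bash
python3 c.py
```

```text
wrist (3957, array([-0.0048, -0.0047,  0.0288, -0.0263,  0.017 , -0.0949, -0.0693,
        0.0475]))
side (534, array([-0.0059, -0.0056,  0.0269, -0.0269,  0.0121, -0.1573, -0.0737,
        0.054 ]))
15.825 [ 0.5344 -0.0076  0.0647] tcp local -0.0047 -0.1075
```

Request:
apply_moves(
  deltas="0 0 -0.003 0 0; 0 0 -0.003 0 0; 0 0 -0.003 0 0; 0 0 -0.002 0 0; 0 0 -0.001 0 0",
)

```text
t: 16.45
tcp_pos: [0.5335, 0.0045, 0.0646]
orientation: [1.0, 0.031, 0.001, 0.0]
contact_force: [-1.2, -0.4, 6.8]
finger_gap: 0.0001
grip_force: 3.1
```

Request:
apply_moves(
  deltas="0 0 0 0 0; 0 0 0 -0.01 0; 0 0 0 -0.05 0; 0 0 0 -0.05 0; 0 0 0.05 -0.02 0",
)

```text
t: 17.08
tcp_pos: [0.5373, -0.0441, 0.1975]
orientation: [0.999, 0.034, 0.002, -0.0]
contact_force: [1.6, -0.5, -1.4]
finger_gap: 0.0002
grip_force: 0.0
```

Request:
apply_moves(
  deltas="0 0 0.055 0 0; 0 0 0.055 0 0; 0 0 0.055 0 0; 0 -0.05 0.055 0 0; 0 -0.05 0 0 0",
)

```text
t: 17.7
tcp_pos: [0.4566, -0.2648, 0.1931]
orientation: [1.0, 0.03, -0.0, 0.0]
contact_force: [-0.9, -0.6, 0.8]
finger_gap: 0.0001
grip_force: 0.0
```

```bash
python3 b.py; python3 - <<'E'
from m import *
P,im,d=snap('top'); cv2.imwrite('pics/c2.png',cv2.resize(im[155:260,195:330,::-1],None,fx=5.5,fy=5.5,interpolation=cv2.INTER_CUBIC))
E
```

```text
17.7 398 mean [ 0.528  -0.0053] rect [ 0.5283 -0.0057] [0.0847 0.0464] 4.5 local [-0.1135 -0.0024 -0.0019] tcp [ 0.4566 -0.2648  0.1931] [-0.9 -0.6  0.8]
17.75 401 mean [ 0.5278 -0.0053] rect [ 0.5281 -0.0058] [0.0847 0.0463] 4.5 local [-0.1137 -0.0024 -0.0019] tcp [ 0.4504 -0.2631  0.1933] [-6.2  1.5 -1.4]
```

View pics/c2.png

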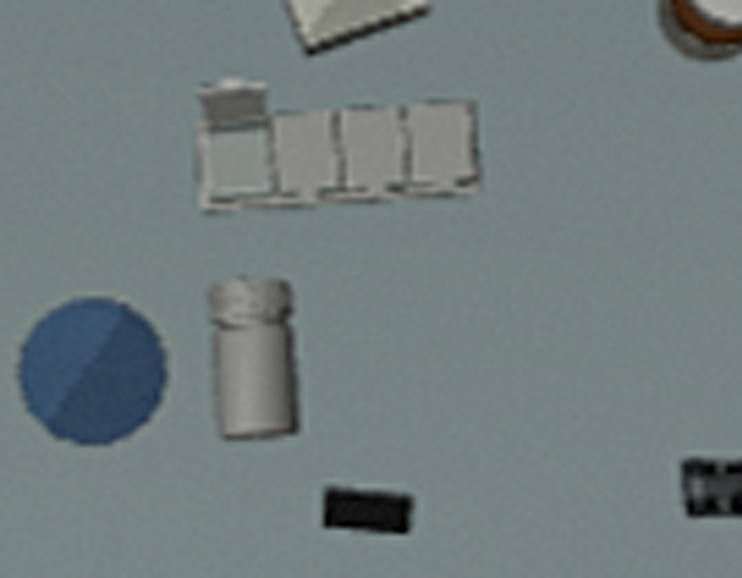

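The bottle axis is now at u≈254, about 2 mm from the open box's line. It is at rest and square to the row, and the coaster, eraser and rack haven't moved. The hand is clear.

```bash
python3 -c "
from cell import manip; print(manip.job_done())"
```

```text
the job is handed in; nothing more can be done
None
```

I rolled the bottle along the row with fingertip strokes on its top until it lay at rest in front of the open day box, measured about 2 mm off the box's centre line with its cap facing the boxes, then took the hand clear and handed the job in; no verdict came back.

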